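# Red clog from hanger stand to sloped shoe rest

### The job

Lift the red clog up and off its hanger stand, lay it down gently on its sole on the cork mat and let go so that you can take it again from above, then set it on the raised, sloped shoe rest: sole flat on the narrow plate and centred along it, heel against the yellow stop, toe pointing up the slope. Never let the clog drop or topple, and leave the blue clog and everything else on the bench where it is.

Things in the scene. Friction and masses are not known exactly. Their poses are not given: they have to be found in the camera images.
- clog_red: the red child's clog, 170 long, flat wooden sole. Origin: centre of the underside (heel end x = -85, toe +85); +x to the toe, +z out of the foot opening. Side walls flat and parallel, 52 over all, from x = -85 to 0, 50 high above the underside; closed toe cap from x = 0 on, 60 wide, 53 high. Sole 14 thick. 0.25 kg, balances at x = 12, z = 27 (all mm). Hangs toe down at the start.
- red_toe (a point): the foremost point of the red clog's underside: x = +85 mm in its frame
- red_strap (a point): centre of the rigid strap across the red clog's heel end (clog x = -80, y = 0, z = 38.5 mm). The strap is 10 mm thick along the clog's x, from 27 to 50 mm above the underside; a 13 mm gap lies between it and the sole. Forward of it the foot opening (38 mm wide inside) reaches to x = -2 mm. At the start the strap's inner face sits on the stand's arm, the clog's sole faces away from the post.
- red_lip (a point): top of the upturned lip at the free end of the red clog's stand arm (stand x = -54, y = 0, z = 210 mm): lip 4 mm thick, 20 mm wide, 10 mm above the arm. It stands in the gap between the clog's strap and sole, so the clog must go straight up more than 10 mm, then away from the post (stand -x).
- stand_red: brass hanger stand, fixed. Origin: centre of the underside of its 150 x 100 x 10 mm base. Post 16 mm thick at x = +45 mm, ball top 214 mm high; a flat arm 20 mm wide (y), 6 mm thick, top face 200 mm high, runs from the post to -x, ending at x = -56 mm. The red clog hangs on it at the start.
- mat: fixed cork mat, 220 x 130 x 4 mm; origin at the centre of its underside, x along its length
- rest: fixed cast shoe rest: origin at the centre of the underside of its 140 x 90 x 12 mm base; a 24 to 28 mm thick column carries the sloped plate (cradle)
- cradle: sloped top plate of the rest (black rubber, yellow heel stop at its low end), 40 mm wide, 8 thick. Origin: on the rubber at the stop's inner face, mid width, 85 mm above the bench. +x runs 126 mm up the slope (20 degrees above level), y across, z square out of the rubber. Stop 14 mm high, 8 thick. A well-placed clog has its origin at x = 85 mm, y = 0, z = 0 here.
- stand_blue: brass hanger stand, fixed. Origin: centre of the underside of its 150 x 100 x 10 mm base. Post 16 mm thick at x = +45 mm, ball top 214 mm high; a flat arm 20 mm wide (y), 6 mm thick, top face 200 mm high, runs from the post to -x, ending at x = -56 mm. The blue clog hangs on it.
- clog_blue: the blue clog, same shape and frame as the red one and hanging the same way on the other stand; leave it
- tin_a: polish tin with green lid, 70 mm across, 26 mm high; origin at its foot; leave it
- tin_b: polish tin with red lid, 70 mm across, 26 mm high; origin at its foot; leave it
- jar: amber jar, 52 mm across, 55 mm high; origin at its foot; leave it
- brush: shoe brush, 150 x 50 x 44 mm, bristles down; origin under its centre, x along it; leave it
- hammer: hammer lying flat, about 250 mm long along its x, handle to -x; leave it
- bottle: blue bottle, 60 mm across, 150 mm high; origin at its foot; leave it
Things that resemble listed ones, but are neither listed nor needed, are in the scene too. What is shaped like the clog_red but purple is not meant.

How it is judged:
By the outcome, as a careful person would: the job done as asked, in the order asked, and still so for the second after the job is handed in, with the robot touching nothing.
It also fails if it takes over 64 s, if anything falls off the work surface, if the arm or the gripper's body presses on something with over 40 N, if the wrist force passes 120 N, or if a joint passes its speed limit or range.

### The arm

A 6-joint arm with a two-finger parallel gripper is mounted at the origin on the work surface. World frame = base frame: x ahead of the robot, y to its left, z up, the work surface at z = 0. Lengths are in m, angles in rad, forces in N, time in s.
With the tool pointing down it reaches from about 0.15 to 0.775 m from the base axis. Payload 6.1 kg.
Tool frame: the origin (TCP) lies on the centre line of the jaws, within the pads' length; the fingertips stand 14 mm ahead of it and the grasp point (between the pads) lies 5 mm behind it; z points along the fingers, y is the line along which they close (so a half turn about z gives the same grasp; the last joint's range is limited). The gripper opens to 85 mm and grips with 20 to 120 N. Pads are 22 mm wide; open, the fingers measure 114 mm over their backs; the gripper's body (76 mm by 85 mm) begins 54 mm behind the grasp point. The pads swing forward as they close: fully open they stand 13 mm farther back than shut.
Start: joints at [1.19, 0.126, -0.04, 1.405, 0, 1.571], TCP at [0.195, 0.487, 0.245] pointing down, gripper open.
Joint ranges: [-2.72, 2.72], [-0.95, 1.95], [-1.27, 1.35], [-1.78, 2.02], [-1.46, 1.47], [-3.14, 3.14]. Speed limits (rad/s): [2.39, 2.39, 3.01, 3.14, 3.14, 3.14].

### API

Orientations are given as a unit quaternion [x, y, z, w].
In Python, from cell import monitor, cams, workorder gives the robot as it stands.
- The arm moves only by the shell command python3 -m jog 'ROWS'. ROWS is JSON, a list that holds one entry, the list of rows, each a list of 7 numbers: the shift along the tool's x, y, z in m, then the turn, a rotation vector about the tool's x, y, z in rad, then the opening, from -1 (shut) to 1 (fully open). In form: [[[dx, dy, dz, rx, ry, rz, claw], ...]]. A call has 1 to 10 rows; each row is the pose to reach, as a shift and turn from the pose commanded when the call began, along the tool's axes at that moment; what a row does not reach only later rows make up. A row lasts 1/12 s, in which the tool goes at most 41.7 mm and 7.16 degrees, less where a joint would pass 70% of its speed; a pose out of reach is approached as far as the arm can. A call with a gripper value outside its range is refused whole. The fingers move at their own pace and stop on an object; the grip force is fixed at half the most. Time passes only in rows, so rows that repeat a pose let the fingers close. It gives the time, the measured TCP pose, the force, the opening and the grip force at its end, in the units of the state.
- monitor.sense(): the state, without advancing time (a new reading comes with each control period).
- cams.camera(name): name is "scene" or "top" or "wrist"; returns (picture, depth): 480x640x3 uint8, red, green, blue; 480x640 float32, m along the optical axis (not along the pixel's ray), 0 where there is no reading.
- cams.camera_params(name): a dict with "fx", "fy", "cx", "cy" (pixels), "R" (3x3) and "t" (3): a world point X has camera coordinates R X + t. Camera axes: x right, y down, z forward; pixel columns grow to the right and rows downward; lengths in m; the calibration is good to about 2 mm. A picture is of the moment at which its call begins: read the wrist's pose just before it. camera_params takes no time and is no camera call; for the wrist camera it gives the pose at the moment of the call.
- workorder.finish_job(): hands the job in; it is judged then, once.
The state is a dict: "clock": time; "q": joint angles; "joint_velocities": joint speeds; "effort": joint torques, N m; "position": TCP position; "orientation": TCP orientation; "contact_force": force on the tool from outside, world axes, zero at the start; "ft_torque": the same for the moment, N m; "width": finger opening in m; "grip_force": force on a finger pad.
Only numpy, scipy, OpenCV 4.12 (cv2) and the standard library are available. Lean on these libraries where they do the work, as an engineer would, in place of code of your own. Each camera call takes 0.05 s, during which the arm holds its last target. There are 200 camera calls.

## Working session

There is one attempt and no reset: what is moved stays moved. The work goes in short steps, Python scripts to look and compute and a shell command to move; the robot and the scene stay as the last step left them, time stands still between calls to the robot, and variables do not carry over. Pictures are saved under pics/ and viewed, at most 10 in all, crops included, and the job is handed in when it is done.

```bash
mkdir -p pics; ls
cat > h.py <<'E'
import numpy as np, cv2
from cell import monitor, cams, workorder
from scipy.spatial.transform import Rotation as Ro
def shot(n):
    p=cams.camera_params(n); im,d=cams.camera(n)
    np.savez(f'{n}.npz',im=im,d=d,**{k:np.array(p[k]) for k in p}); return im,d,p
def load(n): 
    z=np.load(f'{n}.npz'); return z['im'],z['d'],z
def cloud(d,p):
    v,u=np.mgrid[:480,:640]; c=np.stack([(u-p['cx'])/p['fx']*d,(v-p['cy'])/p['fy']*d,d],-1)
    return (c-np.array(p['t']))@np.array(p['R'])   # R^T (c-t)
def ray(u,v,z,p):
    R=np.array(p['R']);t=np.array(p['t']);o=-R.T@t
    r=R.T@np.array([(u-p['cx'])/p['fx'],(v-p['cy'])/p['fy'],1]); return o+r*(z-o[2])/r[2]
def save(im,f): cv2.imwrite('pics/'+f,im[...,::-1])
E
python3 - <<'E'
from h import *
s=monitor.sense(); print(s)
a=shot('scene');b=shot('top')
save(a[0],'s0.png'); save(b[0],'t0.png')
for n,x in(('s',a),('t',b)): print(n,(-np.array(x[2]['R']).T@np.array(x[2]['t'])).round(3),x[2]['fx'])
E
```

```text
pics
{'clock': 0.0, 'q': array([ 1.18998534e+00,  1.26330945e-01, -4.05924041e-02,  1.40537633e+00,
        2.12655086e-06,  1.57080931e+00]), 'joint_velocities': array([-0.00035662,  0.00098931, -0.00035388,  0.00139915, -0.0008947 ,
        0.00060202]), 'effort': array([-9.57218908e-04, -4.35918903e+01,  3.52922630e+01,  1.72445783e-02,
       -2.47923862e-05, -5.94000795e-06]), 'position': array([0.19498901, 0.48704383, 0.24456131]), 'orientation': array([ 1.89263397e-01,  9.81926067e-01, -7.37890281e-04, -1.43299118e-04]), 'contact_force': array([-0.43238205,  0.30892885,  0.83924821]), 'ft_torque': array([0.00787369, 0.02634795, 0.00892835]), 'grip_force': 0.0, 'width': 0.08533049043380547}
s [1.284 0.334 1.072] 565.2199979587571
t [ 0.355 -0.009  1.387] 552.9901260949082
```

View pics/s0.png

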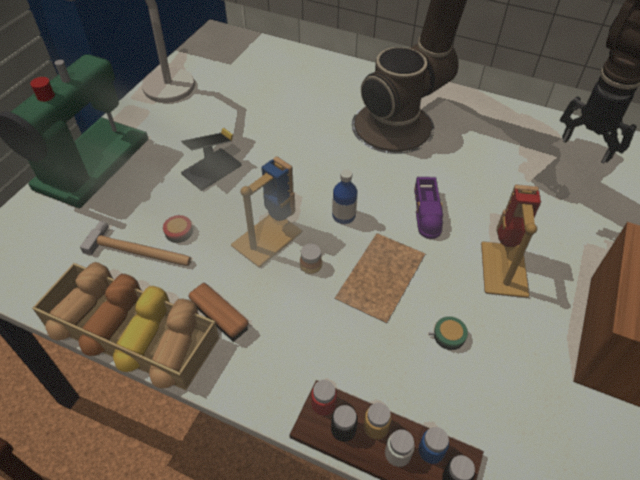

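View pics/t0.png

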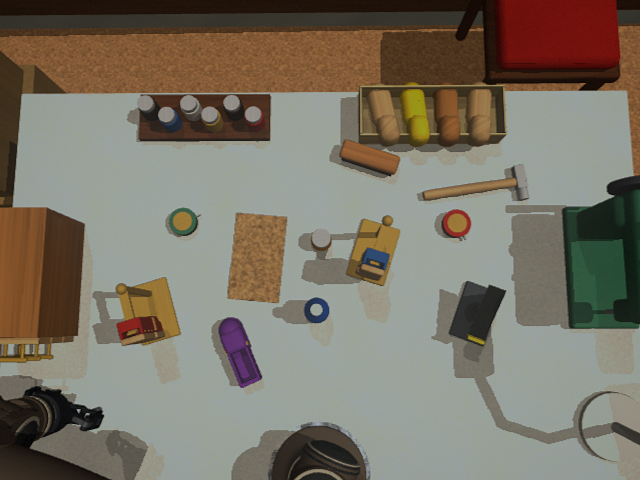

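Both views show the red clog hanging at top (140,328) / scene (518,215), with its heel band and the stand's arm on top. The blue clog is at top (373,262), the purple one at (240,350), the cork mat at (258,258), and the rest at (478,312) with its yellow stop at (476,339). What could be mistaken for the red clog: purple clog (240,350), blue clog (373,262), red-lid tin (456,223), stool seat (550,35). I choose (140,328), the red clog on a brass stand. Next I check it in a crop and measure.

```bash
cat > m.py <<'E'
from h import *
im,d,p=load('top'); C=cloud(d,p); z=C[...,2]; hsv=cv2.cvtColor(im,cv2.COLOR_RGB2HSV); H,S,V=[hsv[...,i].astype(int) for i in range(3)]
def box(m,u0,u1,v0,v1):
    k=np.zeros_like(m);k[v0:v1,u0:u1]=1;return m&k
def rect(P,n):
    (c,s,a)=cv2.minAreaRect((P[:,:2]*1000).astype(np.float32)); print(n,len(P),'c',np.round(c,1),'size',np.round(s,1),'ang',round(a,1),'z',P[:,2].min().round(3),np.median(P[:,2]).round(4),P[:,2].max().round(3))
    return c,s,a
brass=(H>12)&(H<30)&(S>90)
m=box(brass&(z>.004)&(z<.018),105,190,270,360); rect(C[m],'standbase')
m=box(brass&(z>.185),105,190,270,360); rect(C[m],'arm/ball')
A=C[m]; print('arm only'); q=A[(A[:,2]>.192)&(A[:,2]<.204)]; rect(q,'arm'); 
red=((H<8)|(H>172))&(S>120)
m=box(red&(z>.05),105,190,300,360); R=C[m]; rect(R,'red'); 
for a,b in((.05,.15),(.15,.18),(.18,.2),(.2,.215),(.215,.25)):
    q=R[(R[:,2]>a)&(R[:,2]<b)]
    if len(q)>5: rect(q,f'red{a}')
m=box((H>5)&(H<25)&(S>60)&(z<.02),215,300,200,315); m=cv2.morphologyEx(m.astype(np.uint8),cv2.MORPH_OPEN,np.ones((5,5)))>0; rect(C[m],'mat')
m=box((V<110)&(z>.06)&(z<.17),440,520,270,360); Q=C[m]; rect(Q,'plate')
c=Q.mean(0); n=np.linalg.svd(Q-c)[2][2]; n*=np.sign(n[2]); print('plane n',n.round(3),'tilt',np.degrees(np.arccos(n[2])),'upslope yaw',np.degrees(np.arctan2(-n[1],-n[0])),'resid',((Q-c)@n).std())
m=box((H>22)&(H<35)&(S>130)&(z>.05),440,520,270,360); rect(C[m],'stop')
np.savez('plate.npz',Q=Q,Y=C[m])
big=cv2.resize(im[260:370,90:200],(440,440),interpolation=2)
i2=load('scene')[0]; b2=cv2.resize(i2[170:310,460:570],(346,440),interpolation=2)
save(np.hstack([big,b2]),'crop1.png')
E
python3 m.py
```

```text
standbase 1542 c [386.9 411.1] size [148.2 101.3] ang 17.2 z 0.004 0.009 0.017
arm/ball 575 c [396.4 213.6] size [130.3 432.7] ang 6.2 z 0.185 0.2019 1.387
arm only
arm 313 c [376.6 400.7] size [124.6  43.1] ang 13.8 z 0.193 0.1986 0.204
red 562 c [360.6 210.4] size [ 45.2 435.6] ang 4.5 z 0.067 0.2047 1.387
red0.05 128 c [349.8 396.5] size [34.9 48.5] ang 9.0 z 0.067 0.1223 0.149
red0.15 61 c [348.4 397.9] size [34.2 46.8] ang 11.5 z 0.151 0.1643 0.179
red0.18 62 c [346.  398.1] size [31.3 47.2] ang 14.1 z 0.18 0.1901 0.2
red0.2 309 c [345.5 400.3] size [35.5 52.2] ang 16.4 z 0.2 0.2085 0.215
mat 4405 c [523.5 155.8] size [130.8 221. ] ang 85.0 z -0.006 0.0032 0.015
plate 1032 c [ 379.7 -381.9] size [ 41.5 131.4] ang 69.5 z 0.061 0.1059 0.132
plane n [-0.307  0.145  0.941] tilt 19.857746701293824 upslope yaw -25.334651863550913 resid 0.004137600011684089
stop 70 c [ 342.2 -194.1] size [371.6  17.4] ang 83.4 z 0.084 0.0951 1.387
```

View pics/crop1.png

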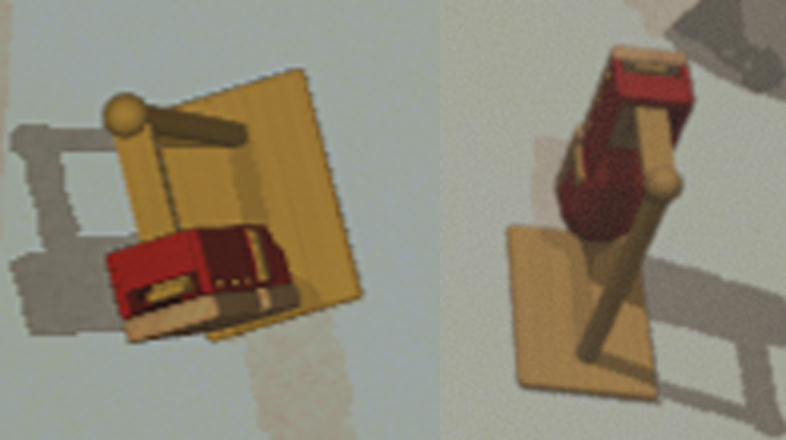

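The crop confirms the choice: a red clog hanging toe-down from the brass arm, sole facing away from the post, its heel band and slot at crop (165,290). Next I refine the cradle and stand frames and work out the first grasp pose.

```bash
cat >> h.py <<'E'
def pose(s=None):
    s=s or monitor.sense(); return np.array(s['position']),Ro.from_quat(s['orientation'])
def step(p1,R1,frm=None):
    p,R=frm or pose(); r=(R.inv()*R1).as_rotvec(); print('shift mm',(R.inv().apply(p1-p)*1000).round(1),'turn rad',r.round(3),'rows>=',np.ceil(max(np.linalg.norm(p1-p)/.0417,np.degrees(np.linalg.norm(r))/7.16)))
def frame(x,y,z): return Ro.from_matrix(np.stack([x,y,z],1))
Z=np.array([0,0,1.])
def yx(a): a=np.radians(a); return np.array([np.cos(a),np.sin(a),0]),np.array([-np.sin(a),np.cos(a),0])
E
cat > m2.py <<'E'
from h import *
f=np.load('plate.npz');Q=f['Q'];Y=f['Y'];Y=Y[Y[:,2]<.2]
for it in range(30):
    c=np.median(Q,0) if it==0 else Q.mean(0); n=np.linalg.svd(Q-Q.mean(0))[2][2]; n*=np.sign(n[2]); r=(Q-Q.mean(0))@n; k=abs(r)<max(.0025,2*r.std()); 
    if k.all():break
    Q=Q[k]
print(len(Q),'tilt',np.degrees(np.arccos(n[2])),'yaw',np.degrees(np.arctan2(-n[1],-n[0])),'sd',r.std(),Q[:,2].min(),Q[:,2].max())
(c,s,a)=cv2.minAreaRect((Q[:,:2]*1000).astype(np.float32)); print('rect',np.round(c,1),np.round(s,1),a)
e=np.linalg.svd(Q[:,:2]-Q[:,:2].mean(0))[2][0]; e*=np.sign(e[0]); print('pca yaw',np.degrees(np.arctan2(e[1],e[0])))
print('yellow',np.median(Y,0).round(4),len(Y))
ya=np.degrees(np.arctan2(e[1],e[0])); xs,ys=yx(ya)
for nm,P in(('Q',Q),('Y',Y)):
    al=P@xs; cr=P@ys; print(nm,'along',np.percentile(al,[1,50,99]).round(4),'cross',np.percentile(cr,[1,50,99]).round(4))
k=Y[:,2]>.09; print('Ytop along',np.percentile((Y@xs)[k],[2,50,98]).round(4),'z',np.percentile(Y[:,2],[2,50,98]))
# plane height 85mm location -> along
m=Q.mean(0); al0=(m@xs)-(m[2]-.085)/np.tan(np.radians(20)); print('cradle origin along (from plane)',al0, 'cross',np.median(Q@ys))
# grasp
ang=16.8; X,Yv=yx(ang); st=np.array([.3869,.4111,0])
cl=np.array([.3455,.4003,0]); print('red top in stand',((cl-st)@X).round(4),((cl-st)@Yv).round(4))
th=np.radians(30); tz=-Z*np.cos(th)-X*np.sin(th); R=frame(np.cross(Yv,tz),Yv,tz)
g=cl+X*(-.002)+Z*(.210-.058)+0; g=st+X*(-.0747+.030)+Yv*((cl-st)@Yv)+Z*.152+0*Z
g[2]=.210-.027
tcp=g+tz*.005; print('grasp',g,'tcp',tcp); np.savez('g.npz',tcp=tcp,q=R.as_quat(),X=X,Y=Yv)
step(tcp-.12*tz,R)
E
python3 m2.py
```

```text
793 tilt 20.30288586300968 yaw -20.81974383261317 sd 0.001590784816294992 0.0814564879983751 0.1308135046040001
rect [ 381.9 -382.6] [ 41.1 125.4] 69.49071502685547
pca yaw -20.66105421866166
yellow [ 0.3236 -0.3605  0.0951] 69
Q along [0.436  0.4962 0.5535] cross [-0.243  -0.2228 -0.203 ]
Y along [0.4245 0.4288 0.4357] cross [-0.2421 -0.2229 -0.2041]
Ytop along [0.4246 0.4287 0.4326] z [0.08522688 0.09512746 0.09967273]
cradle origin along (from plane) 0.43716332432500693 cross -0.2227660606423531
red top in stand -0.0428 0.0016
grasp [0.3436376  0.39973771 0.183     ] tcp [0.3412443  0.39901513 0.17866987]
shift mm [-215.4   10.   -38. ] turn rad [ 0.175  0.503 -0.659] rows>= 7.0
```

Cradle: origin about (0.330, -0.363, 0.085), yaw -20.7°, slope 20.3°. The two estimates (fitted plane and yellow stop) agree to 1 mm. Moving to the pre-grasp pose.

```bash
python3 -m jog '[[[0,0,-0.04,0,0,0,1],[0,0,-0.08,0,0,0,1],[-0.215,0.010,-0.050,0.175,0.503,-0.659,1],[-0.215,0.010,-0.038,0.175,0.503,-0.659,1],[-0.215,0.010,-0.038,0.175,0.503,-0.659,1],[-0.215,0.010,-0.038,0.175,0.503,-0.659,1],[-0.215,0.010,-0.038,0.175,0.503,-0.659,1],[-0.215,0.010,-0.038,0.175,0.503,-0.659,1],[-0.215,0.010,-0.038,0.175,0.503,-0.659,1],[-0.215,0.010,-0.038,0.175,0.503,-0.659,1]]]'
python3 - <<'E'
from h import *
g=np.load('g.npz'); s=monitor.sense(); print(s['q'].round(3)); step(g['tcp'],Ro.from_quat(g['q']))
im,d,p=shot('wrist'); save(im,'w0.png')
E
```

```text
clock: 0.93
position: [0.3952, 0.4127, 0.2654]
orientation: [-0.14, 0.957, -0.034, -0.253]
contact_force: [0.6, 0.7, -1.5]
width: 0.0851
grip_force: 0.0
[0.706 0.621 0.592 2.018 0.206 0.366]
shift mm [  5.6   1.7 102.9] turn rad [ 0.007  0.008 -0.001] rows>= 3.0
```

View pics/w0.png

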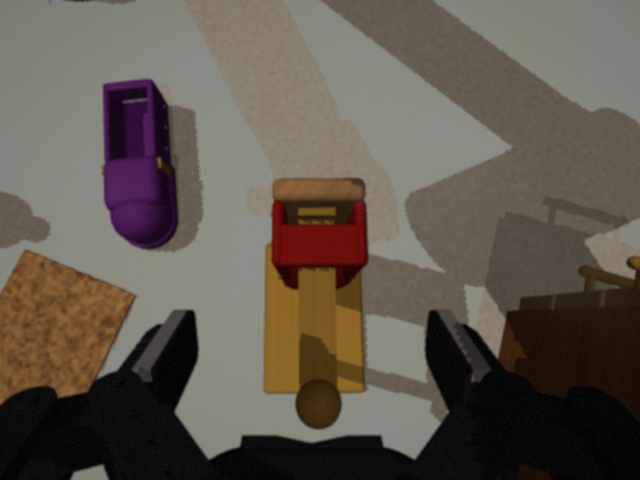

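The wrist view shows the red clog's strap at (320,245) with the arm entering its opening, ball top at (318,403), and the jaws either side at columns 195 and 428. I'll measure the strap centre in tool axes.

Run:
```python
from h import *
im,d,p=load('wrist'); C=cloud(d,p); hsv=cv2.cvtColor(im,cv2.COLOR_RGB2HSV); H,S,V=[hsv[...,i].astype(int) for i in range(3)]
m=((H<8)|(H>172))&(S>120)&(d>0); m[:,:250]=0;m[:,390:]=0; P=C[m]
P=P[(P[:,2]>.203)&(P[:,2]<.22)]
(c,s,a)=cv2.minAreaRect((P[:,:2]*1000).astype(np.float32)); print(len(P),'strap top c',np.round(c,1),np.round(s,1),a,np.median(P[:,2]))
g=np.load('g.npz'); X,Y=g['X'],g['Y']; st=np.array([.3869,.4111,0])
print('in stand x',np.percentile((P-st)@X,[2,50,98]).round(4),'y',np.percentile((P-st)@Y,[2,50,98]).round(4))
# sole (wood) top end
m=(H>5)&(H<25)&(S>40)&(d>0); m[:,:265]=0;m[:,375:]=0;m[:170]=0;m[200:]=0; Q=C[m];Q=Q[(Q[:,2]>.2)&(Q[:,2]<.22)]
print('sole x',np.percentile((Q-st)@X,[2,50,98]).round(4),'y',np.percentile((Q-st)@Y,[2,50,98]).round(4),'z',np.median(Q[:,2]),len(Q))
# arm
m=(H>5)&(H<25)&(S>80)&(d>0); m[:,:280]=0;m[:,360:]=0;m[:285]=0;m[375:]=0; Q=C[m];Q=Q[(Q[:,2]>.193)&(Q[:,2]<.206)]
(c,s,a)=cv2.minAreaRect((Q[:,:2]*1000).astype(np.float32)); print('arm',np.round(c,1),np.round(s,1),a,np.median(Q[:,2]),'y',np.median((Q-st)@Y))
# sides of the clog: lean — red/wood y extents by z
pp,R=pose(); print('tool y of strap mean',R.inv().apply(np.array([*P.mean(0)])-pp).round(4), (P-st).mean(0))
```

```text
4561 strap top c [346.  401.9] [37.7 50.9] 17.272123336791992 0.2095376879772224
in stand x [-0.0567 -0.0357 -0.0234] y [-0.0211  0.0035  0.0275]
sole x [-0.0722 -0.0655 -0.0602] y [-0.0209  0.0038  0.0274] z 0.20917199421702554 1962
arm [395.1 415.8] [46.5 19.9] 17.01385498046875 0.19971615710149004 y 0.0019389778521312175
tool y of strap mean [0.0082 0.0034 0.0712] [-0.03576304 -0.00735616  0.20943241]
```

Run:
```python
from h import *
X,Y=yx(17.0); st=np.array([.3869,.4111,0])
th=np.radians(30); tz=-Z*np.cos(th)-X*np.sin(th); R=frame(np.cross(Y,tz),Y,tz)
g=st+X*(-.0425)+Y*.0033+Z*.183; tcp=g+tz*.005; print(tcp); np.savez('g.npz',tcp=tcp,q=R.as_quat(),X=X,Y=Y)
step(tcp-.04*tz,R); step(tcp,R)
```

```text
[0.34290146 0.40109908 0.17866987]
shift mm [ 0.2  3.4 62.3] turn rad [ 0.007  0.007 -0.005] rows>= 2.0
shift mm [  0.5   3.1 102.3] turn rad [ 0.007  0.007 -0.005] rows>= 3.0
```

```bash
python3 -m jog '[[[0,0.003,0.02,0.007,0.007,-0.005,1],[0,0.003,0.04,0.007,0.007,-0.005,1],[0,0.003,0.06,0.007,0.007,-0.005,1],[0,0.003,0.06,0.007,0.007,-0.005,1]]]'
python3 - <<'E'
from h import *
g=np.load('g.npz'); print(monitor.sense()['q'].round(3)); step(g['tcp'],Ro.from_quat(g['q']))
E
```

```text
clock: 1.32
position: [0.3588, 0.4065, 0.219]
orientation: [-0.144, 0.956, -0.038, -0.254]
contact_force: [0.8, 0.7, 0.8]
width: 0.0855
grip_force: 0.0
[0.738 0.543 0.362 1.866 0.213 0.387]
shift mm [-5.4 -0.5 43.3] turn rad [-0.     0.005  0.002] rows>= 2.0
```

```bash
python3 -m jog '[[[-0.005,0,0.01,0,0.005,0,1],[-0.005,0,0.02,0,0.005,0,1],[-0.005,0,0.03,0,0.005,0,1],[-0.005,0,0.043,0,0.005,0,1],[-0.005,0,0.043,0,0.005,0,1],[-0.005,0,0.043,0,0.005,0,1]]]'
python3 - <<'E'
from h import *
g=np.load('g.npz'); step(g['tcp'],Ro.from_quat(g['q']))
im,d,p=shot('scene'); save(cv2.resize(im[130:330,440:640],(600,600),interpolation=2),'s1.png')
E
```

```text
clock: 1.82
position: [0.3462, 0.4028, 0.1809]
orientation: [-0.144, 0.956, -0.037, -0.254]
contact_force: [-0.1, -0.9, 0.7]
width: 0.0854
grip_force: 0.0
shift mm [ 2.  -0.7  3.7] turn rad [0.002 0.004 0.003] rows>= 1.0
```

View pics/s1.png

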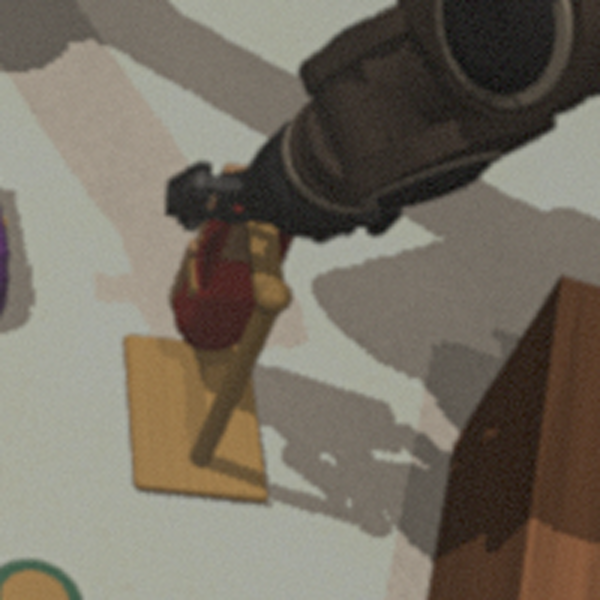

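The jaws straddle the heel at crop (240,200), with the palm above the arm and no contact. Closing.

```bash
python3 -m jog '[[[0.002,0,0.004,0,0,0,0.6],[0.002,0,0.004,0,0,0,0.4],[0.002,0,0.004,0,0,0,0.2],[0.002,0,0.004,0,0,0,-1],[0.002,0,0.004,0,0,0,-1],[0.002,0,0.004,0,0,0,-1],[0.002,0,0.004,0,0,0,-1],[0.002,0,0.004,0,0,0,-1]]]'
```

```text
clock: 2.53
position: [0.3431, 0.4017, 0.1778]
orientation: [-0.144, 0.956, -0.036, -0.255]
contact_force: [0.6, 0.5, 5.2]
width: 0.0516
grip_force: 62.3
```

```bash
python3 -m jog '[[[0.003,0,-0.005,0,0,0,-1],[0.008,0,-0.014,0,0,0,-1],[0.013,0,-0.0225,0,0,0,-1],[0.017,0,-0.029,0,0,0,-1],[0.017,0,-0.029,0,0,0,-1],[0.034,0,-0.019,0,0,0,-1],[0.060,0,-0.004,0,0,0,-1],[0.086,0,0.011,0,0,0,-1],[0.104,0,0.021,0,0,0,-1],[0.104,0,0.021,0,0,0,-1]]]'
python3 - <<'E'
from h import *
print(monitor.sense()['q'].round(3))
# lay pose over mat: toe along mat axis
im,d,p=load('top'); 
X,Y=yx(-5.0); mc=np.array([.5235,.1558,.004])
th=np.radians(30); tz=X*np.cos(th)-Z*np.sin(th); R=frame(np.cross(Y,tz),Y,tz)
g=mc+X*(-.058)+Z*.030; tcp=g+tz*.005; np.savez('lay.npz',tcp=tcp,q=R.as_quat())
print(tcp); step(tcp+Z*.15-X*.05,R); step(tcp+Z*.1,R)
E
```

```text
clock: 3.37
position: [0.2437, 0.3706, 0.2118]
orientation: [-0.145, 0.955, -0.037, -0.255]
contact_force: [0.8, 0.5, -1.7]
width: 0.0515
grip_force: 63.6
[0.828 0.325 0.022 1.728 0.256 0.467]
[0.47003436 0.16047764 0.0315    ]
shift mm [-108.2 -248.8  -28.3] turn rad [ 0.115 -1.548  0.414] rows>= 13.0
shift mm [-173.2 -267.8   -8. ] turn rad [ 0.115 -1.548  0.414] rows>= 13.0
```

```bash
python3 -m jog '[[[-0.007,-0.016,-0.002,0.007,-0.097,0.026,-1],[-0.0135,-0.031,-0.0035,0.014,-0.194,0.052,-1],[-0.020,-0.047,-0.005,0.021,-0.29,0.078,-1],[-0.027,-0.062,-0.007,0.029,-0.387,0.103,-1],[-0.034,-0.078,-0.009,0.036,-0.484,0.129,-1],[-0.041,-0.093,-0.011,0.043,-0.58,0.155,-1],[-0.047,-0.109,-0.012,0.05,-0.677,0.181,-1],[-0.054,-0.124,-0.014,0.057,-0.774,0.207,-1],[-0.061,-0.140,-0.016,0.065,-0.871,0.233,-1],[-0.068,-0.155,-0.018,0.072,-0.968,0.259,-1]]]'
python3 - <<'E'
from h import *
print(monitor.sense()['q'].round(3)); g=np.load('lay.npz'); R=Ro.from_quat(g['q']); X,Y=yx(-5.0)
step(g['tcp']+Z*.12-X*.03,R)
E
```

```text
clock: 4.2
position: [0.3577, 0.2431, 0.1926]
orientation: [-0.032, 0.972, -0.03, 0.232]
contact_force: [0.1, 0.5, -1.6]
width: 0.0509
grip_force: 63.9
[ 0.836 -0.292 -0.614  0.953 -0.373  0.713]
shift mm [-48.8 -80.7  77.3] turn rad [ 0.042 -0.575  0.151] rows>= 5.0
```

```bash
python3 -m jog '[[[-0.007,-0.0115,0.011,0.006,-0.082,0.022,-1],[-0.014,-0.023,0.022,0.012,-0.164,0.043,-1],[-0.021,-0.0345,0.033,0.018,-0.246,0.065,-1],[-0.028,-0.046,0.044,0.024,-0.329,0.086,-1],[-0.035,-0.0575,0.055,0.03,-0.411,0.108,-1],[-0.042,-0.069,0.066,0.036,-0.493,0.129,-1],[-0.049,-0.081,0.077,0.042,-0.575,0.151,-1],[-0.049,-0.081,0.077,0.042,-0.575,0.151,-1],[-0.049,-0.081,0.077,0.042,-0.575,0.151,-1]]]'
python3 - <<'E'
from h import *
print(monitor.sense()['q'].round(3)); g=np.load('lay.npz'); R=Ro.from_quat(g['q']); X,Y=yx(-5.0)
step(g['tcp']+Z*.02,R)
im,d,p=shot('scene'); save(im[140:380,250:570],'s2.png')
E
```

```text
clock: 4.95
position: [0.438, 0.162, 0.1478]
orientation: [0.036, 0.868, -0.024, 0.495]
contact_force: [0.1, 0.3, -2.0]
width: 0.0514
grip_force: 64.0
[ 0.752 -0.466 -1.164  0.028 -0.697  0.51 ]
shift mm [66.6  1.8 76.6] turn rad [-0.002 -0.01   0.006] rows>= 3.0
```

View pics/s2.png

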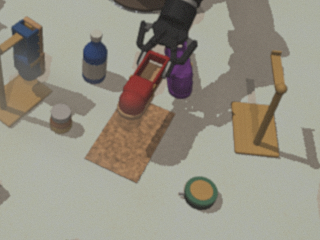

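The clog hangs level-looking in the gripper, toe over the mat (crop 135,100), clear of the purple clog. I'll measure its pitch from the depth before lowering.

```bash
cat > pitch.py <<'E'
from h import *
import sys
pts=[]
for n in sys.argv[4:] or ['top','scene']:
    im,d,p=shot(n); C=cloud(d,p); hsv=cv2.cvtColor(im,cv2.COLOR_RGB2HSV); H,S=hsv[...,0].astype(int),hsv[...,1]
    m=((H<6)|(H>172))&(S>130)&(d>0); 
    c=np.array([float(sys.argv[1]),float(sys.argv[2])]); m&=np.linalg.norm(C[...,:2]-c,axis=-1)<.13; m&=(C[...,2]>.02)&(C[...,2]<.4)
    P=C[m]; X,Y=yx(float(sys.argv[3])); al=(P[:,:2]-c)@X[:2]; cr=(P[:,:2]-c)@Y[:2]
    print(n,len(P),'along',np.percentile(al,[1,99]).round(4),'cross',np.percentile(cr,[1,99]).round(4))
    (cc,s,a)=cv2.minAreaRect((P[:,:2]*1000).astype(np.float32)); print(' rect',np.round(cc,1),np.round(s,1),round(a,2))
    for lo in np.arange(-.12,.12,.02):
        k=(al>lo)&(al<lo+.02)
        if k.sum()>15: print('  ',lo.round(3),'zmax',np.percentile(P[k,2],97).round(4),'cross',np.percentile(cr[k],[2,98]).round(4),k.sum())
E
python3 pitch.py .5 .158 -5
```

```text
top 1172 along [-0.0921  0.0663] cross [-0.029   0.0234]
 rect [488.4 156.5] [ 53.7 164.2] 84.49
   -0.1 zmax 0.1748 cross [-0.0252  0.0233] 103
   -0.08 zmax 0.173 cross [-0.0271  0.0238] 70
   -0.06 zmax 0.1742 cross [-0.027   0.0228] 73
   -0.04 zmax 0.1751 cross [-0.0271  0.0225] 71
   -0.02 zmax 0.1775 cross [-0.0269  0.0224] 164
   0.0 zmax 0.179 cross [-0.029   0.0228] 222
   0.02 zmax 0.1795 cross [-0.0291  0.0228] 224
   0.04 zmax 0.1766 cross [-0.0289  0.0204] 192
   0.06 zmax 0.1729 cross [-0.0209  0.0136] 53
scene 940 along [-0.0904  0.0667] cross [-0.0224  0.0275]
 rect [488.7 162.3] [ 54.  165.6] 84.22
   -0.1 zmax 0.1772 cross [-0.02    0.0239] 124
   -0.08 zmax 0.1773 cross [-0.0225  0.0254] 37
   -0.06 zmax 0.1782 cross [-0.0216  0.0263] 33
   -0.04 zmax 0.1774 cross [-0.0218  0.0273] 39
   -0.02 zmax 0.181 cross [-0.0216  0.0261] 63
   0.0 zmax 0.1822 cross [-0.0216  0.0274] 171
   0.02 zmax 0.1824 cross [-0.0224  0.0276] 205
   0.04 zmax 0.18 cross [-0.0205  0.0231] 198
   0.06 zmax 0.1759 cross [-0.0174  0.0152] 70
```

```bash
python3 -m jog '[[[0.013,0,0.015,0,0,0,-1],[0.027,0.0005,0.031,0,-0.002,0,-1],[0.040,0.001,0.046,0,-0.004,0,-1],[0.053,0.0015,0.061,0,-0.006,0.003,-1],[0.066,0.002,0.076,0,-0.008,0.006,-1],[0.066,0.002,0.076,0,-0.008,0.006,-1],[0.066,0.002,0.076,0,-0.008,0.006,-1]]]'
python3 - <<'E'
from h import *
print(monitor.sense()['q'].round(3)); g=np.load('lay.npz'); R=Ro.from_quat(g['q']); 
step(g['tcp'],R)
E
python3 pitch.py .523 .156 -5 top
```

```text
clock: 5.68
position: [0.4777, 0.1708, 0.0623]
orientation: [0.041, 0.867, -0.025, 0.496]
contact_force: [-0.1, 0.6, -2.4]
width: 0.0514
grip_force: 64.1
[ 0.688 -0.151 -1.26  -0.415 -0.655  0.467]
shift mm [ 30.  -11.    9.9] turn rad [-0.008 -0.009 -0.002] rows>= 1.0
top 1009 along [-0.0782  0.0806] cross [-0.0193  0.0338]
 rect [527.  163.3] [ 53.9 165. ] 84.32
   -0.08 zmax 0.0878 cross [-0.015  0.034] 111
   -0.06 zmax 0.0861 cross [-0.0166  0.0339] 58
   -0.04 zmax 0.0863 cross [-0.0165  0.0337] 61
   -0.02 zmax 0.0855 cross [-0.0168  0.0333] 67
   0.0 zmax 0.0906 cross [-0.0163  0.0324] 166
   0.02 zmax 0.0914 cross [-0.0194  0.033 ] 198
   0.04 zmax 0.0907 cross [-0.0189  0.0329] 184
   0.06 zmax 0.0877 cross [-0.017   0.0292] 150
```

The elbow (q3) is near its limit here. Laying the clog yawed a little on the mat (-20°) and slightly further out moves the wrist outward, and it still fits on the mat.

Run:
```python
from h import *
X,Y=yx(-5.0); mc=np.array([.5235,.1558,.004])+X*.012+Y*.010
X,Y=yx(-19.); th=np.radians(30); tz=X*np.cos(th)-Z*np.sin(th); R=frame(np.cross(Y,tz),Y,tz)
g=mc+X*(-.058)+Z*.030; tcp=g+tz*.005; np.savez('lay.npz',tcp=tcp,q=R.as_quat()); print(tcp)
step(tcp+Z*.035,R)
```

```text
[0.48558003 0.18218928 0.0315    ]
shift mm [-6.4 12.2  4.2] turn rad [ 0.203 -0.007  0.12 ] rows>= 2.0
```

```bash
python3 -m jog '[[[-0.003,0.004,0.002,0.068,-0.002,0.04,-1],[-0.006,0.008,0.003,0.135,-0.005,0.08,-1],[-0.0065,0.012,0.004,0.203,-0.007,0.12,-1],[-0.0065,0.012,0.004,0.203,-0.007,0.12,-1],[-0.0065,0.012,0.004,0.203,-0.007,0.12,-1]]]'
python3 - <<'E'
from h import *
print(monitor.sense()['q'].round(3)); g=np.load('lay.npz'); R=Ro.from_quat(g['q']); 
step(g['tcp']+Z*.012,R)
E
```

```text
clock: 6.15
position: [0.4856, 0.1834, 0.0681]
orientation: [0.142, 0.854, -0.08, 0.494]
contact_force: [0.2, 0.5, -2.4]
width: 0.0513
grip_force: 64.5
[ 0.799 -0.044 -1.077 -0.106 -0.897  0.811]
shift mm [21.2 -1.3 12.6] turn rad [ 0.005  0.001 -0.002] rows>= 1.0
```

Plenty of elbow room now. Lowering.

```bash
python3 -m jog '[[[0.007,0,0.004,0,0,0,-1],[0.014,-0.001,0.008,0.003,0,0,-1],[0.021,-0.001,0.0125,0.005,0.001,0,-1],[0.021,-0.001,0.0125,0.005,0.001,0,-1],[0.021,-0.001,0.0125,0.005,0.001,0,-1]]]'
python3 - <<'E'
from h import *
print(monitor.sense()['q'].round(3)); g=np.load('lay.npz'); R=Ro.from_quat(g['q']); 
step(g['tcp']+Z*.00,R)
E
python3 pitch.py .535 .166 -19 top
```

```text
clock: 6.57
position: [0.4838, 0.1788, 0.0408]
orientation: [0.144, 0.854, -0.085, 0.492]
contact_force: [-0.2, -0.9, -2.1]
width: 0.0513
grip_force: 64.5
[ 0.796  0.018 -1.107 -0.185 -0.901  0.817]
shift mm [7.8 3.8 5.2] turn rad [-0.005 -0.002  0.001] rows>= 1.0
top 994 along [-0.0836  0.0757] cross [-0.0342  0.0186]
 rect [530.4 160.7] [ 55.5 164.6] 70.04
   -0.1 zmax 0.0652 cross [-0.0275  0.0187] 42
   -0.08 zmax 0.0662 cross [-0.0316  0.019 ] 84
   -0.06 zmax 0.0655 cross [-0.0314  0.0176] 58
   -0.04 zmax 0.0658 cross [-0.032   0.0185] 69
   -0.02 zmax 0.0659 cross [-0.0318  0.0176] 80
   0.0 zmax 0.0703 cross [-0.0317  0.0171] 180
   0.02 zmax 0.0705 cross [-0.0345  0.0179] 191
   0.04 zmax 0.0697 cross [-0.034   0.0158] 176
   0.06 zmax 0.0649 cross [-0.0315  0.0125] 114
```

```bash
python3 -m jog '[[[0.003,0,0.002,0,0,0,-1],[0.006,0,0.0035,0,0,0,-1],[0.006,0,0.0035,0,0,0,-1],[0.006,0,0.0035,0,0,0,-1]]]'; python3 -m jog '[[[0.0013,0,0.00075,0,0,0,-1],[0.0026,0,0.0015,0,0,0,-1],[0.0026,0,0.0015,0,0,0,-1],[0.0026,0,0.0015,0,0,0,-1]]]'
```

```text
clock: 6.95
position: [0.4844, 0.1798, 0.0342]
orientation: [0.144, 0.854, -0.084, 0.492]
contact_force: [-0.8, 0.5, -2.0]
width: 0.0513
grip_force: 64.5
clock: 7.28
position: [0.4852, 0.18, 0.0329]
orientation: [0.145, 0.853, -0.084, 0.494]
contact_force: [-3.8, -1.2, 7.2]
width: 0.0514
grip_force: 65.6
```

```bash
python3 -m jog '[[[0.0005,0,0,0,0,0,-0.2],[0,0,0,0,0,0,0.2],[0,0,0,0,0,0,0.4],[0,0,0,0,0,0,0.6],[0,0,0,0,0,0,0.8],[0,0,0,0,0,0,0.8]]]'
python3 - <<'E'
from h import *
s=monitor.sense(); print(s['contact_force'],s['width'])
E
python3 pitch.py .535 .166 -19 top
```

```text
clock: 7.78
position: [0.4846, 0.18, 0.0315]
orientation: [0.145, 0.854, -0.084, 0.492]
contact_force: [-0.1, 1.1, 0.5]
width: 0.077
grip_force: 0.0
[-0.14564825  1.11327334  0.52179209] 0.07702780459960877
top 995 along [-0.083   0.0761] cross [-0.0326  0.02  ]
 rect [531.  160.8] [ 53.7 164.1] 70.09
   -0.1 zmax 0.0569 cross [-0.0283  0.019 ] 38
   -0.08 zmax 0.057 cross [-0.0298  0.02  ] 96
   -0.06 zmax 0.057 cross [-0.0301  0.0203] 66
   -0.04 zmax 0.0574 cross [-0.0301  0.0194] 64
   -0.02 zmax 0.0535 cross [-0.0302  0.0196] 72
   0.0 zmax 0.0605 cross [-0.031   0.0186] 178
   0.02 zmax 0.0614 cross [-0.0327  0.019 ] 189
   0.04 zmax 0.0595 cross [-0.0327  0.0186] 174
   0.06 zmax 0.0559 cross [-0.0296  0.0142] 118
```

```bash
python3 -m jog '[[[-0.005,0,-0.01,0,0,0,1],[-0.015,0,-0.025,0,0,0,1],[-0.035,0,-0.045,0,0,0,1],[-0.06,0,-0.065,0,0,0,1],[-0.09,0,-0.08,0,0,0,1],[-0.12,0,-0.08,0,0,0,1],[-0.12,0,-0.08,0,0,0,1]]]'
python3 pitch.py .535 .166 -19
python3 - <<'E'
from h import *
im,d,p=load('scene'); save(im[140:380,250:570],'s3.png')
E
```

```text
clock: 8.42
position: [0.479, 0.1851, 0.1829]
orientation: [0.147, 0.852, -0.08, 0.496]
contact_force: [1.0, 0.4, 0.5]
width: 0.0855
grip_force: 0.0
top 934 along [-0.0828  0.0763] cross [-0.0329  0.0201]
 rect [528.5 156.5] [ 64.7 166. ] 71.91
   -0.1 zmax 0.2073 cross [-0.0442  0.0187] 30
   -0.08 zmax 0.0569 cross [-0.0188  0.0201] 63
   -0.06 zmax 0.0577 cross [-0.0296  0.0204] 47
   -0.04 zmax 0.0579 cross [-0.0306  0.0197] 63
   -0.02 zmax 0.0551 cross [-0.0303  0.0201] 73
   0.0 zmax 0.0602 cross [-0.0308  0.0182] 174
   0.02 zmax 0.0618 cross [-0.033   0.0194] 189
   0.04 zmax 0.0606 cross [-0.0328  0.0181] 178
   0.06 zmax 0.057 cross [-0.0309  0.0146] 117
scene 727 along [-0.08    0.0771] cross [-0.027   0.0219]
 rect [531.6 163.9] [ 50.5 162. ] 71.05
   -0.08 zmax 0.0589 cross [-0.0268  0.0219] 56
   0.0 zmax 0.062 cross [-0.0243  0.0209] 117
   0.02 zmax 0.0613 cross [-0.0269  0.0203] 171
   0.04 zmax 0.0606 cross [-0.0266  0.0189] 178
   0.06 zmax 0.0577 cross [-0.0222  0.0157] 155
```

View pics/s3.png

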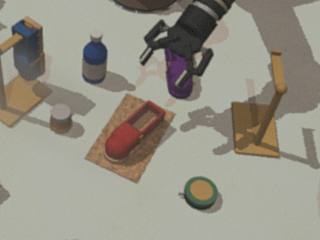

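The red clog lies upright, sole down on the mat, toe at crop (120,150); nothing else has moved. Moving to a vertical pre-grasp above it.

```bash
cat > tgt.py <<'E'
from h import *
import sys
# clog origin(x,y) yaw, clog-x of grasp, grasp z world -> step
x,y,yaw,gx,gz=map(float,sys.argv[1:6])
X,Y=yx(yaw); R=frame(np.cross(Y,-Z),Y,-Z); tcp=np.array([x,y,0])+X*gx+Z*(gz-.005)
print(tcp.round(4)); step(tcp,R)
E
python3 - <<'E'
from h import *
X,Y=yx(-19.); print(np.array([.535,.166,0])+X*.003-Y*.0045)
E
python3 tgt.py .5364 .1608 -19.7 -.018 .18
```

```text
[0.5363715  0.16076846 0.        ]
[0.5195 0.1669 0.175 ]
shift mm [-21.5  -1.4  40.7] turn rad [0.005 1.047 0.006] rows>= 9.0
```

```bash
python3 -m jog '[[[-0.0215,-0.0014,0.0407,0.005,1.047,0.006,1],[-0.0215,-0.0014,0.0407,0.005,1.047,0.006,1],[-0.0215,-0.0014,0.0407,0.005,1.047,0.006,1],[-0.0215,-0.0014,0.0407,0.005,1.047,0.006,1],[-0.0215,-0.0014,0.0407,0.005,1.047,0.006,1],[-0.0215,-0.0014,0.0407,0.005,1.047,0.006,1],[-0.0215,-0.0014,0.0407,0.005,1.047,0.006,1],[-0.0215,-0.0014,0.0407,0.005,1.047,0.006,1],[-0.0215,-0.0014,0.0407,0.005,1.047,0.006,1],[-0.0215,-0.0014,0.0407,0.005,1.047,0.006,1]]]'
python3 - <<'E'
from h import *
print(monitor.sense()['q'].round(3))
im,d,p=shot('wrist'); save(im,'w1.png'); C=cloud(d,p); hsv=cv2.cvtColor(im,cv2.COLOR_RGB2HSV); H,S=hsv[...,0].astype(int),hsv[...,1]
m=((H<6)|(H>172))&(S>130)&(d>0)&(C[...,2]>.045)&(C[...,2]<.075)&(np.hypot(C[...,0]-.535,C[...,1]-.16)<.13)
P=C[m]; (c,s,a)=cv2.minAreaRect((P[:,:2]*1000).astype(np.float32)); print(len(P),np.round(c,1),np.round(s,1),a)
for yaw in(-19,-20):
    X,Y=yx(yaw); al=P@X;cr=P@Y; O=np.array([.5364,.1608,0]); al-=O@X;cr-=O@Y
    print(yaw,'along',np.percentile(al,[.5,99.5]).round(4)); 
    for lo in(-.08,-.06,-.04,-.02,.02,.04):
        k=(al>lo)&(al<lo+.02); print(lo,np.percentile(cr[k],[1,99]).round(4),np.percentile(cr[k],[1,99]).mean().round(4),k.sum())
E
```

```text
clock: 9.35
position: [0.52, 0.1656, 0.1703]
orientation: [0.172, 0.985, -0.003, -0.004]
contact_force: [-0.9, -0.4, -0.3]
width: 0.0858
grip_force: 0.0
[ 3.090e-01  1.830e-01 -1.370e-01  1.261e+00 -1.000e-03  6.550e-01]
10596 [530.6 163.6] [ 55.3 160.2] 70.34517669677734
-19 along [-0.0861  0.07  ]
-0.08 [-0.0238  0.0264] 0.0013 1021
-0.06 [-0.0241  0.0263] 0.0011 669
-0.04 [-0.0243  0.0259] 0.0008 640
-0.02 [-0.0242  0.0258] 0.0008 1124
0.02 [-0.0265  0.0268] 0.0002 2070
0.04 [-0.0236  0.024 ] 0.0002 1436
-20 along [-0.0861  0.0699]
-0.08 [-0.025   0.0251] 0.0001 1016
-0.06 [-0.0249  0.0253] 0.0002 677
-0.04 [-0.0247  0.0253] 0.0003 634
-0.02 [-0.0244  0.0255] 0.0006 1127
0.02 [-0.026   0.0274] 0.0007 2072
0.04 [-0.0227  0.0248] 0.0011 1443
```

View pics/w1.png

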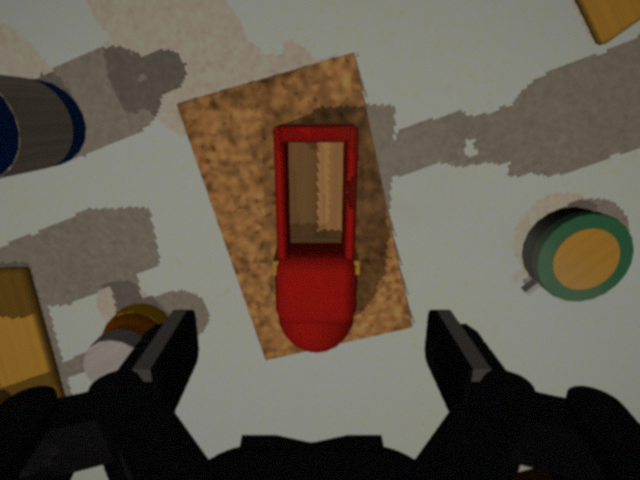

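The wrist view shows the clog centred between the jaws on the mat: heel row 125, toe row 350, and small brass studs at row 267, just forward of the flat walls. I'll grasp at clog x = -20 to avoid the studs.

```bash
python3 tgt.py .5356 .1616 -19.6 -.020 .052;python3 tgt.py .5356 .1616 -19.6 -.020 .032
```

```text
[0.5168 0.1683 0.047 ]
shift mm [  2.7   2.2 123.5] turn rad [-0.007 -0.004 -0.003] rows>= 3.0
[0.5168 0.1683 0.027 ]
shift mm [  2.6   2.3 143.5] turn rad [-0.007 -0.004 -0.003] rows>= 4.0
```

```bash
python3 -m jog '[[[0.0027,0.0022,0.03,-0.007,-0.004,-0.003,1],[0.0027,0.0022,0.06,-0.007,-0.004,-0.003,1],[0.0027,0.0022,0.085,-0.007,-0.004,-0.003,1],[0.0027,0.0022,0.105,-0.007,-0.004,-0.003,1],[0.0027,0.0022,0.120,-0.007,-0.004,-0.003,1],[0.0027,0.0022,0.120,-0.007,-0.004,-0.003,1]]]'; python3 tgt.py .5356 .1616 -19.6 -.020 .032
```

```text
clock: 9.9
position: [0.513, 0.1688, 0.0494]
orientation: [0.169, 0.986, -0.0, -0.001]
contact_force: [-0.4, -0.2, -0.3]
width: 0.0855
grip_force: 0.0
[0.5168 0.1683 0.027 ]
shift mm [-3.7  0.8 22.4] turn rad [-0.001 -0.001  0.003] rows>= 1.0
```

```bash
python3 -m jog '[[[-0.0037,0.0008,0.008,0,0,0.003,1],[-0.0037,0.0008,0.016,0,0,0.003,1],[-0.0037,0.0008,0.0215,0,0,0.003,1],[-0.0037,0.0008,0.0215,0,0,0.003,1],[-0.0037,0.0008,0.0215,0,0,0.003,0.5],[-0.0037,0.0008,0.0215,0,0,0.003,0.3],[-0.0037,0.0008,0.0215,0,0,0.003,0]]]'; python3 -m jog '[[[0,0,0,0,0,0,-1],[0,0,0,0,0,0,-1],[0,0,0,0,0,0,-1],[0,0,0,0,0,0,-1],[0,0,0,0,0,0,-1]]]'; python3 tgt.py .5356 .1616 -19.6 -.020 .032
```

```text
clock: 10.48
position: [0.5211, 0.1689, 0.0327]
orientation: [0.171, 0.985, 0.002, 0.002]
contact_force: [-1.1, -2.6, 23.7]
width: 0.0518
grip_force: 18.9
clock: 10.9
position: [0.5213, 0.169, 0.0329]
orientation: [0.171, 0.985, 0.002, 0.003]
contact_force: [-0.8, -0.7, 4.9]
width: 0.0509
grip_force: 63.8
[0.5168 0.1683 0.027 ]
shift mm [ 4.1 -2.2  5.9] turn rad [ 0.005  0.004 -0.002] rows>= 1.0
```

```bash
python3 -m jog '[[[0,0,-0.01,0,0,0,-1],[0,0,-0.025,0,0,0,-1],[0,0,-0.045,0,0,0,-1],[0,0,-0.07,0,0,0,-1],[0,0,-0.10,0,0,0,-1],[0,0,-0.13,0,0,0,-1],[0,0,-0.13,0,0,0,-1],[0,0,-0.13,0,0,0,-1]]]'; python3 pitch.py .536 .162 -19.6; python3 -c "
from h import *
print(monitor.sense()['q'].round(3))"
```

```text
clock: 11.57
position: [0.5211, 0.1689, 0.1641]
orientation: [0.171, 0.985, 0.003, 0.003]
contact_force: [-0.1, -0.0, -3.3]
width: 0.0514
grip_force: 63.3
top 503 along [0.0069 0.0748] cross [-0.0282  0.0196]
 rect [553.5 137.4] [110.   45.8] 4.27
   0.0 zmax 0.291 cross [-0.0289 -0.0127] 50
   0.02 zmax 0.1918 cross [-0.0282  0.0108] 141
   0.04 zmax 0.1894 cross [-0.0277  0.0194] 200
   0.06 zmax 0.186 cross [-0.0244  0.0179] 111
scene 707 along [-0.0425  0.0722] cross [-0.0234  0.0269]
 rect [532.9 169.5] [ 74.5 161.8] 49.89
   -0.04 zmax 0.2586 cross [-0.0219  0.0514] 18
   -0.02 zmax 0.188 cross [-0.0243  0.0258] 44
   0.0 zmax 0.1907 cross [-0.0225  0.0261] 169
   0.02 zmax 0.1906 cross [-0.0223  0.0265] 203
   0.04 zmax 0.1885 cross [-0.0188  0.0226] 167
   0.06 zmax 0.1869 cross [-0.0149  0.0183] 98
[ 3.130e-01  1.760e-01 -1.650e-01  1.226e+00  1.000e-03  6.560e-01]
```

The clog is held level, with the same profile as when lying. Now computing the transfer waypoints and the placement pose.

```bash
cat > place.py <<'E'
from h import *
import sys
xs,ys=yx(-20.7); a=np.radians(20.15); ux=xs*np.cos(a)+Z*np.sin(a); n=np.cross(ux,ys)
O=xs*.437+ys*(-.2228)+Z*.085
Rl=Ro.from_quat([.171,.985,.0025,.003]); ty=Rl.apply([0,1,0]); yaw=np.degrees(np.arctan2(ty[1],ty[0]))-90
X,Y=yx(yaw); rel=frame(X,Y,Z).inv()*Rl; Rt=frame(ux,ys,n)*rel
def T(dx,dz,dy=0,tx=-.015,tz=.0289): return O+ux*(.085+tx+dx)+n*(tz+dz)+ys*dy
if __name__=='__main__':
    p,R=pose(); print('lying yaw',yaw.round(2),'O',O.round(4)); 
    print('now in cradle clog coords: dx,dy,dz mm',[(1000*(p-T(0,0))@v).round(1) for v in(ux,ys,n)])
    for arg in sys.argv[1:]:
        w=eval(arg)
        if len(w)==4: step(np.array(w[:3]),R if w[3]==0 else Rt)
        else: print(T(*w)); step(T(*w),Rt)
E
python3 place.py '(.52,.169,.32,0)' '(.50,.0,.32,0)' '(.45,-.2,.32,1)' '(.02,.08)'
```

```text
lying yaw -19.7 O [ 0.33   -0.3629  0.085 ]
now in cradle clog coords: dx,dy,dz mm [np.float64(-53.6), np.float64(564.0), np.float64(46.2)]
shift mm [  -0.4    1.2 -158.8] turn rad [0. 0. 0.] rows>= 4.0
shift mm [ -38.5 -164.7 -159.3] turn rad [0. 0. 0.] rows>= 6.0
shift mm [ -58.8 -369.9 -159.9] turn rad [ 0.    -0.355  0.016] rows>= 10.0
[ 0.37397984 -0.37949087  0.21823778]
shift mm [ -47.5 -564.8  -58.7] turn rad [ 0.    -0.355  0.016] rows>= 14.0
```

```bash
python3 -m jog '[[[0,0,-0.025,0,0,0,-1],[0,0,-0.055,0,0,0,-1],[0,-0.003,-0.090,0,0,0,-1],[-0.002,-0.012,-0.125,0,0,0,-1],[-0.008,-0.035,-0.150,0,0,0,-1],[-0.016,-0.065,-0.16,0,0,0,-1],[-0.024,-0.10,-0.16,0,-0.02,0,-1],[-0.032,-0.135,-0.16,0,-0.05,0.002,-1],[-0.038,-0.17,-0.16,0,-0.08,0.004,-1],[-0.042,-0.205,-0.16,0,-0.11,0.006,-1]]]'; python3 place.py '(.45,-.2,.32,1)' '(.42,-.31,.28,1)' '(.02,.08)'
```

```text
clock: 12.5
position: [0.4894, -0.0405, 0.3192]
orientation: [0.174, 0.983, -0.008, 0.055]
contact_force: [1.1, -0.3, -1.5]
width: 0.0512
grip_force: 63.4
lying yaw -19.7 O [ 0.33   -0.3629  0.085 ]
now in cradle clog coords: dx,dy,dz mm [np.float64(43.6), np.float64(357.9), np.float64(178.8)]
shift mm [ -17.6 -163.3    0.7] turn rad [-0.    -0.246  0.01 ] rows>= 4.0
shift mm [ -22.6 -277.    41.1] turn rad [-0.    -0.246  0.01 ] rows>= 7.0
[ 0.37397984 -0.37949087  0.21823778]
shift mm [   3.5 -358.3  100.1] turn rad [-0.    -0.246  0.01 ] rows>= 9.0
```

```bash
python3 -m jog '[[[-0.004,-0.035,0,0,-0.05,0.002,-1],[-0.008,-0.072,0,0,-0.10,0.004,-1],[-0.012,-0.11,0,0,-0.15,0.006,-1],[-0.016,-0.148,0,0,-0.2,0.008,-1],[-0.019,-0.185,0.002,0,-0.246,0.01,-1],[-0.021,-0.222,0.02,0,-0.246,0.01,-1],[-0.021,-0.258,0.035,0,-0.246,0.01,-1],[-0.017,-0.292,0.05,0,-0.246,0.01,-1],[-0.010,-0.325,0.068,0,-0.246,0.01,-1],[-0.003,-0.345,0.085,0,-0.246,0.01,-1]]]'; python3 place.py '(.02,.08)' '(.006,.03)'
python3 - <<'E'
from h import *
im,d,p=shot('wrist'); im2,d2,p2=shot('top'); im3,_,_=shot('scene'); a=cv2.resize(im,(400,300)); b=cv2.resize(im2[230:380,400:600],(400,300)); c=cv2.resize(im3[80:230,120:320],(400,300)); save(np.vstack([np.hstack([a,b]),np.hstack([c,c*0])]),'r1.png')
E
```

```text
clock: 13.33
position: [0.3816, -0.3689, 0.2325]
orientation: [0.178, 0.968, -0.028, 0.175]
contact_force: [-0.4, -0.5, -2.4]
width: 0.0514
grip_force: 63.4
lying yaw -19.7 O [ 0.33   -0.3629  0.085 ]
now in cradle clog coords: dx,dy,dz mm [np.float64(28.1), np.float64(12.6), np.float64(92.2)]
[ 0.37397984 -0.37949087  0.21823778]
shift mm [  8.1 -12.7  12.1] turn rad [ 0.001 -0.001 -0.003] rows>= 1.0
[ 0.37779724 -0.38093334  0.16647538]
shift mm [ 22.3 -13.1  62. ] turn rad [ 0.001 -0.001 -0.003] rows>= 2.0
```

View pics/r1.png

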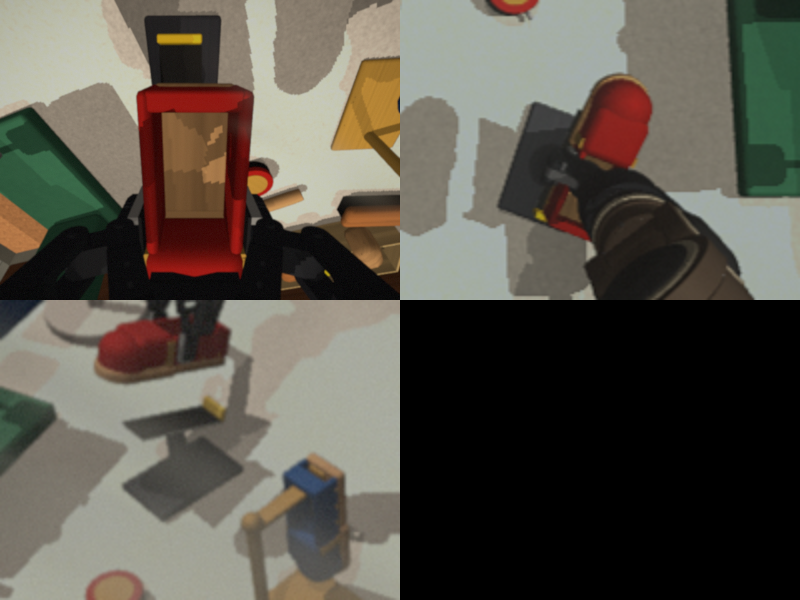

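The wrist view shows the clog in the jaws and, beyond its heel, the yellow stop at about (288,62) full-res. The scene view shows the clog high above the rest, parallel to the plate. I'll measure both from the same wrist picture.

```bash
cat > wm.py <<'E'
from place import *
import sys
im,d,p=load('wrist') if len(sys.argv)<2 else shot('wrist'); C=cloud(d,p); hsv=cv2.cvtColor(im,cv2.COLOR_RGB2HSV); H,S,V=[hsv[...,i].astype(int) for i in range(3)]
pp,R=pose(); L=lambda P:np.stack([(P-O)@ux,(P-O)@ys,(P-O)@n],1)*1000   # cradle mm
r=L(C[((H<6)|(H>172))&(S>130)&(d>0)&(np.linalg.norm(C-pp,axis=-1)<.13)])
q=lambda v:np.percentile(v,[1,50,99]).round(1)
top=np.percentile(r[:,2],97); k=abs(r[:,2]-top)<6
print('rim z',top.round(1),'n',k.sum(),'heel x',np.percentile(r[k,0],[.5,2]).round(1))
for lo in(0,15,35,55,75):
    x0=r[k,0].min()+lo; kk=k&(abs(r[:,0]-x0-5)<5); 
    if kk.sum()>30: e=np.percentile(r[kk,1],[1,99]); print('  x',(x0+5).round(0),'y',e.round(1),e.mean().round(2),'z',np.median(r[kk,2]).round(1))
y=C[(H>22)&(H<35)&(S>130)&(d>0)]; y=L(y); y=y[(abs(y[:,0])<30)&(abs(y[:,1])<40)&(abs(y[:,2]-8)<20)]
if len(y)>20: print('stop n',len(y),'x',q(y[:,0]),'y',q(y[:,1]),np.percentile(y[:,1],[1,99]).mean().round(2),'z',q(y[:,2]))
c=T(0,0); print('clog dx,dy,dz by tool mm',[(1000*(pp-c)@v).round(1) for v in(ux,ys,n)])
for a in sys.argv[1:]:
    w=eval(a)
    if w: step(T(*w),Rt)
E
python3 wm.py
```

```text
rim z 144.8 n 21951 heel x [28.6 29. ]
  x 33.0 y [-12.3  36.5] 12.11 z 141.6
  x 48.0 y [-12.9  37. ] 12.01 z 141.3
  x 68.0 y [-12.9  37.5] 12.27 z 141.3
  x 88.0 y [-13.7  37.8] 12.05 z 141.3
  x 108.0 y [-13.6  37.6] 11.98 z 141.0
stop n 401 x [-7.6 -3.6 -0.3] y [-19.3  11.3  18.5] -0.41 z [ 8.9 13.8 15.6]
clog dx,dy,dz by tool mm [np.float64(27.0), np.float64(14.4), np.float64(91.5)]
```

Everything agrees to 1 mm: the stop is at x -7.6 to -0.3, z 14, and the clog heel is where the model predicts. Descending.

```bash
python3 place.py '(.007,.03,.0003)'
```

```text
lying yaw -19.7 O [ 0.33   -0.3629  0.085 ]
now in cradle clog coords: dx,dy,dz mm [np.float64(27.0), np.float64(14.4), np.float64(91.5)]
[ 0.37878147 -0.38098455  0.16681986]
shift mm [ 20.  -14.8  61.3] turn rad [ 0.003 -0.005 -0.005] rows>= 2.0
```

```bash
python3 -m jog '[[[0.005,-0.004,0.015,0,-0.002,-0.002,-1],[0.010,-0.008,0.030,0,-0.003,-0.003,-1],[0.015,-0.012,0.045,0.001,-0.004,-0.004,-1],[0.020,-0.0148,0.056,0.002,-0.005,-0.005,-1],[0.020,-0.0148,0.061,0.003,-0.005,-0.005,-1],[0.020,-0.0148,0.061,0.003,-0.005,-0.005,-1],[0.020,-0.0148,0.061,0.003,-0.005,-0.005,-1]]]'; python3 wm.py '(.005,.008,.0003)'
```

```text
clock: 14.07
position: [0.382, -0.381, 0.1719]
orientation: [0.174, 0.968, -0.031, 0.178]
contact_force: [0.3, -0.2, -2.3]
width: 0.0509
grip_force: 63.7
rim z 86.6 n 21515 heel x [12.  12.4]
  x 17.0 y [-23.9  25.1] 0.61 z 82.7
  x 32.0 y [-24.4  25.5] 0.56 z 82.5
  x 52.0 y [-24.3  25.7] 0.71 z 82.7
  x 72.0 y [-24.8  26.6] 0.9 z 82.8
  x 92.0 y [-24.7  26.5] 0.9 z 82.7
stop n 442 x [-8.  -4.   6.4] y [-19.2  -1.1  17.4] -0.9 z [ 0.  13.8 15.4]
clog dx,dy,dz by tool mm [np.float64(12.0), np.float64(1.2), np.float64(34.2)]
shift mm [ 7.3 -0.9 26.1] turn rad [-0.002  0.008  0.006] rows>= 1.0
```

```bash
python3 -m jog '[[[0.002,-0.0005,0.008,0,0.003,0.003,-1],[0.004,-0.001,0.016,-0.001,0.006,0.005,-1],[0.005,-0.0014,0.022,-0.002,0.008,0.006,-1],[0.005,-0.0014,0.022,-0.002,0.008,0.006,-1],[0.005,-0.0014,0.022,-0.002,0.008,0.006,-1]]]'; python3 wm.py '(.000,.001,-.0004)'
```

```text
clock: 14.53
position: [0.3836, -0.3836, 0.1484]
orientation: [0.177, 0.968, -0.028, 0.174]
contact_force: [0.6, 0.5, -2.3]
width: 0.0514
grip_force: 63.7
rim z 63.4 n 21952 heel x [6.4 6.8]
  x 11.0 y [-25.3  23.7] -0.83 z 60.3
  x 26.0 y [-25.9  24. ] -0.9 z 60.0
  x 46.0 y [-25.9  23.9] -1.02 z 60.0
  x 66.0 y [-26.7  24.7] -1.0 z 59.9
  x 86.0 y [-26.6  24.6] -1.0 z 59.7
stop n 661 x [-8.  -4.5  1.6] y [-18.9  -4.1  17. ] -0.96 z [-0.4 13.8 15.4]
clog dx,dy,dz by tool mm [np.float64(6.2), np.float64(-0.6), np.float64(11.3)]
shift mm [ 6.2  0.1 10.2] turn rad [ 0.    -0.001 -0.001] rows>= 1.0
```

Aligned across with the stop; the heel is 6.5 mm short of it and about 10 mm above the rubber. Lower 6 mm, then ease down-slope to the stop.

```bash
python3 -m jog '[[[0,0,0.002,0,0,0,-1],[0,0,0.004,0,0,0,-1],[0.002,0,0.006,0,0,0,-1],[0.003,0,0.006,0,0,0,-1],[0.004,0,0.006,0,0,0,-1],[0.004,0,0.006,0,0,0,-1]]]';  python3 wm.py '(.000,.000,-.0004)'
```

```text
clock: 15.08
position: [0.3821, -0.3831, 0.1421]
orientation: [0.177, 0.968, -0.029, 0.175]
contact_force: [1.1, -0.6, -1.8]
width: 0.0509
grip_force: 63.7
rim z 58.1 n 21953 heel x [2.6 3. ]
  x 7.0 y [-25.4  23.6] -0.89 z 55.0
  x 22.0 y [-26.1  24. ] -1.0 z 54.6
  x 42.0 y [-26.1  23.8] -1.12 z 54.6
  x 62.0 y [-26.8  37.2] 5.18 z 54.6
  x 82.0 y [-26.8  24.5] -1.13 z 54.3
stop n 694 x [-8.2 -4.1  0.8] y [-18.9  -5.6  17.5] -0.72 z [-0.3 13.8 15.4]
clog dx,dy,dz by tool mm [np.float64(2.3), np.float64(-0.6), np.float64(5.6)]
shift mm [2.3 0.2 5.6] turn rad [-0.    -0.001 -0.001] rows>= 1.0
```

```bash
python3 -m jog '[[[0.001,0,0.001,0,0,0,-1],[0.0015,0,0.002,0,0,0,-1],[0.002,0,0.003,0,0,0,-1],[0.002,0,0.003,0,0,0,-1]]]'; python3 -m jog '[[[0.001,0,0,0,0,0,-1],[0.0015,0,0,0,0,0,-1],[0.0015,0,0,0,0,0,-1]]]'; python3 wm.py '(.000,.000,-.0004)'; python3 -c "
from place import *
f=monitor.sense()['contact_force'];print('F cradle',f@ux,f@ys,f@n)"
```

```text
clock: 15.47
position: [0.3814, -0.3828, 0.1384]
orientation: [0.177, 0.968, -0.029, 0.175]
contact_force: [0.6, 0.7, -1.4]
width: 0.0513
grip_force: 63.7
clock: 15.72
position: [0.3804, -0.3825, 0.1384]
orientation: [0.177, 0.968, -0.029, 0.175]
contact_force: [0.6, 0.0, -1.7]
width: 0.0513
grip_force: 63.7
rim z 55.3 n 21854 heel x [-0.4  0.1]
  x 4.0 y [-25.5  23.5] -1.0 z 52.0
  x 19.0 y [-26.   24.1] -0.98 z 51.6
  x 39.0 y [-26.1  23.8] -1.11 z 51.7
  x 59.0 y [-26.8  37.1] 5.16 z 51.7
  x 79.0 y [-26.7  24.5] -1.11 z 51.4
stop n 754 x [-8.4 -4.7 -1.3] y [-19.1  -4.5  16.9] -1.11 z [12.  13.8 15.4]
clog dx,dy,dz by tool mm [np.float64(-0.9), np.float64(-0.6), np.float64(2.6)]
shift mm [-0.8  0.2  2.6] turn rad [-0.    -0.    -0.001] rows>= 1.0
F cradle -1.0591425169590765 0.42099402351957854 -2.796011973812248
```

```bash
cat > f.py <<'E'
from place import *
s=monitor.sense(); f=s['contact_force']; p=s['position']-T(0,0); print('F cradle',np.round([f@ux,f@ys,f@n],1),'d mm',np.round([1000*p@v for v in(ux,ys,n)],2))
E
python3 -m jog '[[[0.0005,0,0.0005,0,0,0,-1],[0.001,0,0.0005,0,0,0,-1],[0.001,0,0.0005,0,0,0,-1],[0.001,0,0.0005,0,0,0,-1]]]'; python3 f.py; python3 -m jog '[[[0.0005,0,0.0005,0,0,0,-1],[0.0005,0,0.001,0,0,0,-1],[0.0005,0,0.001,0,0,0,-1]]]'; python3 f.py
```

```text
clock: 16.1
position: [0.3803, -0.3826, 0.1382]
orientation: [0.177, 0.968, -0.029, 0.176]
contact_force: [3.6, -0.1, 0.8]
width: 0.0511
grip_force: 63.8
F cradle [ 3.4  1.2 -0.4] d mm [-1.01 -0.65  2.46]
clock: 16.35
position: [0.3805, -0.3829, 0.1376]
orientation: [0.177, 0.968, -0.029, 0.176]
contact_force: [4.7, 0.2, 3.5]
width: 0.0514
grip_force: 64.2
F cradle [5.2 1.9 1.8] d mm [-0.96 -0.88  1.79]
```

The heel is on the stop (about 6 N). Seating the sole.

```bash
python3 -m jog '[[[0,0,0.0005,0,0,0,-1],[0,0,0.001,0,0,0,-1],[0,0,0.001,0,0,0,-1]]]'; python3 f.py; python3 -m jog '[[[0,0,0.0005,0,0,0,-1],[0,0,0.001,0,0,0,-1],[0,0,0.001,0,0,0,-1]]]'; python3 wm.py ''\(\)''; python3 f.py
```

```text
clock: 16.6
position: [0.3807, -0.3831, 0.1367]
orientation: [0.177, 0.968, -0.03, 0.176]
contact_force: [5.0, -1.0, 4.4]
width: 0.051
grip_force: 64.2
F cradle [6.3 0.9 2.4] d mm [-0.96 -1.03  0.82]
clock: 16.85
position: [0.381, -0.3833, 0.1362]
orientation: [0.177, 0.968, -0.03, 0.176]
contact_force: [3.8, 0.3, 7.6]
width: 0.0512
grip_force: 65.0
rim z 52.9 n 21983 heel x [-0.4  0. ]
  x 4.0 y [-26.  23.] -1.45 z 49.8
  x 19.0 y [-26.5  23.5] -1.49 z 49.5
  x 39.0 y [-26.5  23.3] -1.6 z 49.5
  x 59.0 y [-27.3  34.5] 3.62 z 49.4
  x 79.0 y [-27.2  24. ] -1.62 z 49.2
stop n 757 x [-8.4 -4.8 -1.3] y [-19.3  -5.   16.7] -1.3 z [12.1 13.9 15.4]
clog dx,dy,dz by tool mm [np.float64(-0.8), np.float64(-1.1), np.float64(0.3)]
F cradle [5.4 1.1 6.2] d mm [-0.85 -1.06  0.32]
```

The sole is seated (rim at 49.5, heel on the stop, clog y -1.5 against stop y -1.3). Releasing.

```bash
python3 -m jog '[[[0,0,0.0003,0,0,0,-0.4],[0,0,0.0003,0,0,0,0],[0,0,0,0,0,0,0.3],[0,0,0,0,0,0,0.5],[0,0,0,0,0,0,0.7],[0,0,0,0,0,0,0.9],[0,0,0,0,0,0,1],[0,0,0,0,0,0,1]]]'; python3 f.py; python3 wm.py ''\(\)''
```

```text
clock: 17.57
position: [0.3798, -0.3822, 0.134]
orientation: [0.177, 0.968, -0.029, 0.174]
contact_force: [-0.0, 0.1, 0.2]
width: 0.0852
grip_force: 0.0
F cradle [-0.   0.1  0.2] d mm [-3.02 -0.51 -1.31]
rim z 51.9 n 21326 heel x [-0.4 -0. ]
  x 4.0 y [-26.  23.] -1.47 z 49.8
  x 19.0 y [-26.3  23.6] -1.35 z 49.4
  x 39.0 y [-26.4  23.5] -1.48 z 49.4
  x 59.0 y [-26.7  23.6] -1.57 z 49.4
  x 79.0 y [-26.8  23.6] -1.59 z 48.9
stop n 801 x [-8.5 -4.7 -1.3] y [-19.   -4.7  17.1] -0.96 z [ 7.3 13.9 15.5]
clog dx,dy,dz by tool mm [np.float64(-2.9), np.float64(-0.5), np.float64(-1.2)]
```

The clog stayed put. Withdrawing straight along the tool axis.

```bash
python3 -m jog '[[[0,0,-0.01,0,0,0,1],[0,0,-0.025,0,0,0,1],[0,0,-0.045,0,0,0,1],[0,0,-0.07,0,0,0,1],[0,0,-0.10,0,0,0,1],[0,0,-0.13,0,0,0,1],[0,0,-0.15,0,0,0,1],[0,0,-0.15,0,0,0,1],[0,0,-0.15,0,0,0,1]]]'
python3 - <<'E'
from h import *
w,_,_=shot('wrist'); s,_,_=shot('scene'); t,_,_=shot('top')
f=lambda i:cv2.resize(i,(400,300))
save(np.vstack([np.hstack([f(w),cv2.resize(s[80:230,120:320],(400,300))]),np.hstack([f(t),f(s)])]),'end.png')
E
python3 - <<'E'
import sys; sys.argv=['x']; exec(open('wm.py').read().replace('<.13','<.23'))
E
```

```text
clock: 18.37
position: [0.3308, -0.3652, 0.277]
orientation: [0.177, 0.968, -0.03, 0.176]
contact_force: [0.3, 0.1, -0.2]
width: 0.0853
grip_force: 0.0
rim z 244.4 n 500 heel x [49.7 49.9]
  x 55.0 y [-66.7  65.8] -0.45 z 244.4
stop n 157 x [-8.3 -5.  -1.6] y [-18.9  -4.6  18.1] -0.37 z [ 4.7 13.9 15.4]
clog dx,dy,dz by tool mm [np.float64(-4.0), np.float64(-1.1), np.float64(147.9)]
```

View pics/end.png

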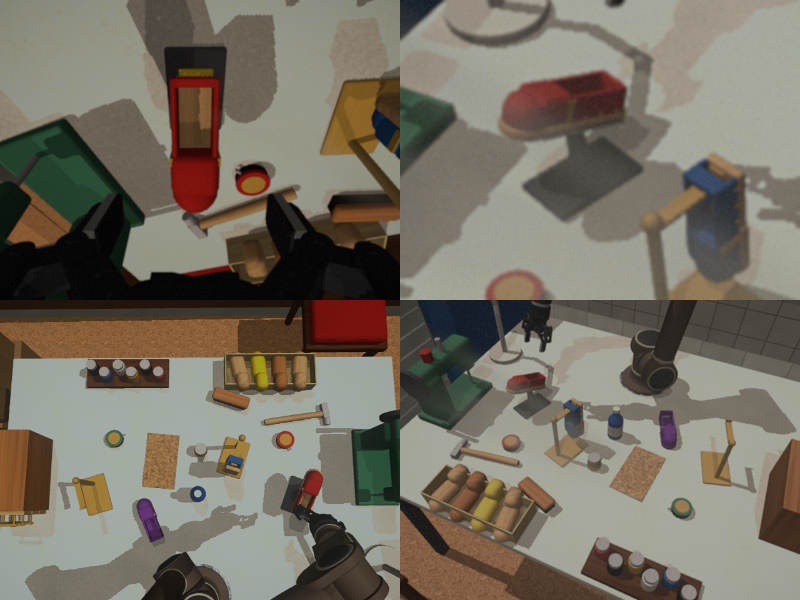

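The clog sits flat on the plate with its heel at the yellow stop (wrist crop 195,72) and its toe up the slope. The blue clog and everything else are where they were, and the gripper is clear. Handing in.

```bash
python3 -c "
from h import *
print(workorder.finish_job())"
```

```text
the job is handed in; nothing more can be done
None
```

The red clog sat on the sloped rest at hand-in (about 18 s): sole flat and centred, heel against the yellow stop, toe up the slope. It was first laid on the mat and re-gripped from above, and the blue clog and everything else looked unmoved in the final pictures.

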